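Load the egg pan

TASK

Get the egg pan ready: slide the pebble right off the cork mat onto the worktop without picking it up, lift the lid off the pan by its knob and set it down knob up, flat and centred on the mat, and stand the two eggs from the wooden rack upright in the two empty egg cups in the pan, leaving the egg already there in its cup. Do not let the lid or an egg fall, and leave everything else where it stands.

Things in the scene. Friction and masses are not known exactly. Their poses are not given: they have to be found in the camera images.
- pan: White enamel egg pan, fixed: outer diameter 176 mm, inner 168, rim 100 high. Origin: centre of underside, z up. Blue loop handles at its +y and -y reach 115 from the axis, 78 high. Inside, a steel insert (top 30 up) carries three metal egg cups (inner diameter 42, outer 47, 14 deep, rims 44 above the worktop), axes 42 from the pan's axis, 120 degrees apart; one holds an egg.
- pocket0 (a point): Centre of the floor of the egg cup that lies along the pan's own +x; 30 mm above the worktop. It already holds egg_c.
- pocket1 (a point): Centre of the floor of the egg cup 120 degrees counter-clockwise from pocket0 (seen from above); empty at the start.
- pocket2 (a point): Centre of the floor of the egg cup 240 degrees counter-clockwise from pocket0; empty at the start.
- lid: Loose white enamel pan lid, 0.22-0.41 kg: flange diameter 180 mm (8 to 12 above the origin) rests on the pan's rim, over a plug of diameter 156, 8 deep, with 6 mm play in the rim; dome to 20; stem diameter 16; round black knob; 52 high in all. Origin: centre of the plug's underside, z up through the knob; 92 above the worktop when on the pan.
- knob (a point): Centre of the lid's round black knob: diameter 30 mm, 14 mm high, 45 mm above the lid's origin, on its axis; 25 mm above the top of the dome.
- mat: Round cork mat, fixed, diameter 160 mm, 6 mm thick; the lid overhangs it by 10 mm all round. Origin: centre of its underside.
- pebble: Flat smooth beach pebble, 85 mm (own x) by 55 mm (own y) by 30 mm high, rounded edges, 0.17 to 0.35 kg, lying loose on the cork mat at the start. Origin: centre of its underside. Slides when pushed with a few newtons.
- rack: Light wooden egg rack, fixed: block 190 mm (own x) by 66 mm (own y) by 30 mm high with three round holes of diameter 43 mm, 14 mm deep, at -62, 0 and +62 mm along its own x. Origin: centre of its underside. The hole at +62 is empty.
- egg_a: Light brown egg, standing upright, 55 mm high, greatest diameter 43 mm at 25 mm above its origin; about 60 g. Origin: its lowest point, z up along its axis. Starts in the rack's hole at -62 mm, its origin 16 mm above the worktop.
- egg_b: Like egg_a; starts in the rack's middle hole.
- egg_c: Like egg_a; starts in the pan's pocket0, under the lid, and stays there.
- mug: White mug, bystander: radius 37 mm, 85 mm high, handle at its own +y reaching about 73 mm from the axis. Origin: centre of its underside.
- soap: Green glass soap bottle with black cap, bystander: radius 30 mm, 190 mm high. Origin: centre of its underside.
- saltpot: White salt pot with wooden lid and small ball, bystander: radius 35 mm, 76 mm high. Origin: centre of its underside.
- timer: Steel kitchen timer, bystander: radius 32 mm, 61 mm high. Origin: centre of its underside.
- brush: Flat brush with wooden handle lying near the far edge, bystander: 200 mm long (own x), 42 mm wide, 20 mm high. Origin: its middle, underside.
Mind the look-alikes: they are no part of the job. Of the things that look like the pebble, the smallest one is meant.

How it is judged:
On the way, in this order (a step that is already met when the one before it is completed fails the run):
1. the pebble lies off the mat, on the worktop (horizontal distance between pebble and mat above 0.1 m and height (world z) of pebble between -0.01 and 0.02 m), for 0.2 s.
2. the lid rests flat on the mat, let go (horizontal distance between lid and mat below 0.035 m and z of lid in the frame of mat between 0.002 and 0.011 m and angle between lid's own z axis and vertical below 0.06 rad and contact force between lid and the fingers below 0.1 N and linear speed of lid below 0.03 m/s), for 0.2 s.
3. a first egg from the rack stands in an empty cup ((((horizontal distance between egg_a and pocket1 below 0.012 m or horizontal distance between egg_a and pocket2 below 0.012 m) and z of egg_a in the frame of pan between 0.024 and 0.037 m and angle between egg_a's own z axis and vertical below 0.35 rad) or ((horizontal distance between egg_b and pocket1 below 0.012 m or horizontal distance between egg_b and pocket2 below 0.012 m) and z of egg_b in the frame of pan between 0.024 and 0.037 m and angle between egg_b's own z axis and vertical below 0.35 rad))), for 0.2 s.
At the end, for the whole second after the job is handed in: Pebble on the worktop over 100 mm from the mat's centre; lid knob up on the mat, within 35 mm of its centre and 0.06 rad of level; egg_a and egg_b in pocket1 and pocket2, egg_c in pocket0, within 12 mm of the axis, at the floor, within 0.35 rad of upright; all released, at rest (all of step 1 and all of step 2 and (horizontal distance between egg_a and pocket1 below 0.012 m or horizontal distance between egg_a and pocket2 below 0.012 m) and z of egg_a in the frame of pan between 0.024 and 0.037 m and angle between each of egg_a, egg_b, egg_c's own z axis and vertical below 0.35 rad and (horizontal distance between egg_b and pocket1 below 0.012 m or horizontal distance between egg_b and pocket2 below 0.012 m) and z of egg_b in the frame of pan between 0.024 and 0.037 m and horizontal distance between egg_c and pocket0 below 0.012 m and z of egg_c in the frame of pan between 0.024 and 0.037 m and linear speed of each of egg_a, egg_b, pebble below 0.03 m/s and contact force between each of egg_a, egg_b, egg_c, pebble and the fingers below 0.1 N); the robot touches nothing.
It fails at once if a bystander (mug, soap, salt pot, timer or brush) is pushed more than 30 mm from its place (distance of any of mug, soap, saltpot, timer, brush from where it was at the start of the episode above 0.03 m).
It fails at once if a standing bystander is tipped over (angle between any of mug, soap, saltpot, timer's own z axis and vertical above 0.5 rad).
It fails at once if the pebble is picked up instead of slid (its origin rises above 30 mm) (height (world z) of pebble above 0.03 m).
It fails at once if the lid is let fall (faster than 0.6 m/s with no finger on it) (contact force between lid and the fingers below 0.01 N and linear speed of lid above 0.6 m/s).
It fails at once if an egg is let fall (faster than 0.6 m/s with no finger on it) ((contact force between egg_a and the fingers below 0.01 N and linear speed of egg_a above 0.6 m/s) or (contact force between egg_b and the fingers below 0.01 N and linear speed of egg_b above 0.6 m/s) or (contact force between egg_c and the fingers below 0.01 N and linear speed of egg_c above 0.6 m/s)).
It also fails if it takes over 72 s, if anything falls off the work surface, if the arm or the gripper's body presses on something with over 40 N, if the wrist force passes 120 N, or if a joint passes its speed limit or range.

ROBOT

A 6-joint arm with a two-finger parallel gripper is mounted at the origin on the work surface. World frame = base frame: x ahead of the robot, y to its left, z up, the work surface at z = 0. Lengths are in m, angles in rad, forces in N, time in s.
With the tool pointing down it reaches from about 0.35 to 0.85 m from the base axis. Payload 8.1 kg.
Tool frame: the origin (TCP) lies midway between the tips of the shut fingers; the grasp point (between the pads) lies 19 mm behind it; z points along the fingers, y is the direction in which the jaws open and shut (so a half turn about z gives the same grasp; the last joint's range is limited). The gripper opens to 93 mm and grips with 3 to 60 N. Pads are 15 mm wide; open, the fingers measure 128 mm over their backs; the gripper's body (75 mm by 188 mm) begins 65 mm behind the grasp point.
Start: joints at [-1.351, 0.13, 1.488, -0, 1.523, -0.085], TCP at [0.18, -0.572, 0.219] pointing down, gripper open.
Joint ranges: [-2.96, 2.96], [-0.89, 2.26], [0.02, 2.5], [-1.34, 4.48], [0, 2.73], [-2.66, 2.66]. Speed limits (rad/s): [2.39, 2.39, 2.79, 3.14, 3.14, 3.14].

INTERFACE

Orientations are given as a rotation vector (axis times angle).
In Python, from plant import robot gives the robot as it stands. The module is installed in compiled form; this text tells all that it offers.
- The arm moves only by the shell command python3 -m pendant 'ROWS' [FORCE]. ROWS is JSON, a list of rows, each an object with "translation": the shift along the tool's x, y, z in mm, a list of three; "twist": the turn, a rotation vector about the tool's x, y, z in rad, a list of three; "grip": the opening, from -1 (shut) to 1 (fully open). A call has exactly 10 rows; each row shifts and turns the pose as measured when the row begins, along the tool's axes as they then stand; what a row does not reach is not made up. A row lasts 1/10 s, in which the tool goes at most 50 mm and 8.59 degrees, less where a joint would pass 70% of its speed; a pose out of reach is approached as far as the arm can. A call is refused whole if a number of a shift passes 50 or a number of a turn 0.15, either way. A call with a gripper value outside its range is refused whole. The fingers move at their own pace and stop on an object; FORCE is the grip in N (left out, the last holds). Time passes only in rows, so rows that do not move let the fingers close, or fill a call up. It gives the time, the measured TCP pose, the force and the opening at its end, in the units of the state.
- robot.read_state(): the state, without advancing time (a new reading comes with each control period).
- robot.read_camera(name): name is "side" or "top"; returns (picture, depth): 384x512x3 uint8, red, green, blue; 384x512 float32, m along the optical axis (not along the pixel's ray), 0 where there is no reading.
- robot.camera_info(name): a dict with "vertical_fov" (degrees; the focal length in pixels is half the picture's height over the tangent of half this angle, whatever the lens; pixels are square), "cx", "cy" (the principal point, pixels), "cam_to_world" (4x4, takes a point from camera to world coordinates). Camera axes: x right, y up, looking along -z (the intrinsics and any distortion apply to the point x, -y, -z); pixel columns grow to the right and rows downward; lengths in m; the calibration is good to about 2 mm. A picture is of the moment at which its call begins. camera_info takes no time and is no camera call.
- robot.close_job(): hands the job in, once; it reports no verdict.
The state is a dict: "t": time; "q": joint angles; "dq": joint speeds; "joint_torque": joint torques, N m; "tool_pos": TCP position; "orientation": TCP orientation; "force": force on the tool from outside, world axes, zero at the start; "wrist_torque": the same for the moment, N m; "opening": finger opening in m.
Only numpy, scipy, OpenCV 4.12 (cv2) and the standard library are available. Lean on these libraries where they do the work, as an engineer would, in place of code of your own. Each camera call takes 0.05 s, during which the arm holds its last target. There are 200 camera calls.

## Working session

There is one attempt and no reset: what is moved stays moved. The work goes in short steps, Python scripts to look and compute and a shell command to move; the robot and the scene stay as the last step left them, time stands still between calls to the robot, and variables do not carry over. Pictures are saved under pics/ and viewed, about 8 in all and at most 12, crops included, and the job is handed in when it is done.

```bash
mkdir -p pics
python3 - <<'E'
from plant import robot
import cv2,numpy as np
for n in("top","side"):
    p,d=robot.read_camera(n);i=robot.camera_info(n);print(n,{k:(np.round(v,3).tolist()) if not isinstance(v,(str,dict)) else v for k,v in i.items()})
    cv2.imwrite(f"pics/{n}0.png",p[:,:,::-1]);np.save(f"{n}_d.npy",d);np.save(f"{n}_p.npy",p);print((d==0).mean(),d.min(),d.max())
s=robot.read_state();print(s)
E
```

```text
top {'vertical_fov': 57.69, 'cx': 257.278, 'cy': 192.817, 'cam_to_world': [[0.007, 0.985, -0.172, 0.314], [-1.0, 0.008, 0.002, 0.009], [0.003, 0.172, 0.985, 1.053], [0.0, 0.0, 0.0, 1.0]]}
0.0038503011067708335 0.0 2.0348513
side {'vertical_fov': 53.182, 'cx': 251.308, 'cy': 186.577, 'cam_to_world': [[-0.912, 0.289, -0.291, 0.131], [-0.41, -0.636, 0.654, 0.825], [0.004, 0.716, 0.698, 0.997], [0.0, 0.0, 0.0, 1.0]]}
0.0039825439453125 0.0 3.6595023
{'t': 0.1, 'q': array([-1.35140523e+00,  1.31097160e-01,  1.48921585e+00,  1.69797657e-05,
        1.52301076e+00, -8.53743957e-02]), 'dq': array([-0.00025255, -0.00080956, -0.00186167, -0.00196552,  0.00109054,
       -0.00116747]), 'joint_torque': array([ 1.36581028e-03, -5.61342108e+01, -4.93095803e+01,  7.70462654e-02,
        2.91653315e-02, -3.65278709e-05]), 'tool_pos': array([ 0.1799658 , -0.57180801,  0.21766051]), 'orientation': array([-3.10348036e+00, -4.76610332e-01,  1.55408224e-04]), 'force': array([ 0.31288205,  0.74932921, -0.17039883]), 'wrist_torque': array([-0.01219908,  0.0265155 , -0.02912934]), 'opening': 0.09329722280159275}
```

View pics/top0.png

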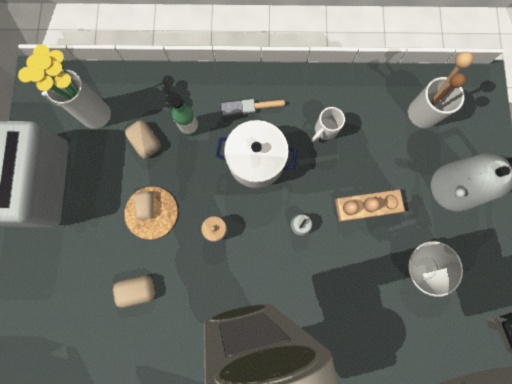

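View pics/side0.png

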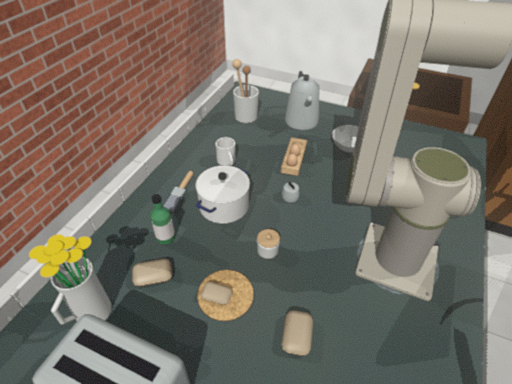

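The top view has the pan and lid at (256,150), the mat at (151,212) with the pebble at (145,205), and larger stones at (143,139) and (133,291). The rack is at (370,205). The side view agrees. Next I'll measure these with depth.

```bash
cat > h.py <<'E'
import numpy as np,cv2
from plant import robot
def cloud(n,d=None):
    if d is None: p,d=robot.read_camera(n)
    else: p=np.load(f"{n}_p.npy")
    i=robot.camera_info(n);h,w=d.shape;f=h/2/np.tan(np.radians(i["vertical_fov"])/2)
    u,v=np.meshgrid(np.arange(w),np.arange(h))
    P=np.stack([(u-i["cx"])/f*d,-(v-i["cy"])/f*d,-d,np.ones_like(d)],-1)@np.array(i["cam_to_world"]).T
    P=P[...,:3];P[d==0]=np.nan
    return p,P
def box(P,x0,x1,y0,y1,z0,z1):
    return (P[...,0]>x0)&(P[...,0]<x1)&(P[...,1]>y0)&(P[...,1]<y1)&(P[...,2]>z0)&(P[...,2]<z1)
def circ(m,P):
    c=np.unique(np.round(P[m],5),axis=0)[:,:2].astype(np.float32);return np.array(cv2.minEnclosingCircle(c)[0]).round(4),round(cv2.minEnclosingCircle(c)[1],4),c.shape[0]
def rect(m,P):
    return np.round(np.array(sum([list(a) if isinstance(a,tuple) else [a] for a in cv2.minAreaRect(P[m][:,:2].astype(np.float32))],[])),4)
E
python3 - <<'E'
from h import *
for n in("top","side"):
    p,P=cloud(n,np.load(f"{n}_d.npy"));hsv=cv2.cvtColor(p,cv2.COLOR_RGB2HSV)
    print(n)
    px=dict(top=dict(knob=(147,256),mat=(230,155),peb=(205,145),egg1=(208,350),e2=(204,372),e3=(202,391),rackL=(214,385),table=(250,250),salt=(228,213),timer=(224,301),mug=(122,330),soap=(105,178)),
       side=dict(knob=(175,222),mat=(305,240),peb=(293,216),table=(230,310),egg1=(146,299),e2=(158,292)))[n]
    for k,(v,u) in px.items(): print(k,P[v,u].round(3))
    c=P[dict(top=(212,151),side=(296,226))[n]]
    near=np.hypot(P[...,0]-c[0],P[...,1]-c[1])<.12
    m=near&(P[...,2]<.012)&(hsv[...,1]>80)&(hsv[...,0]<25)&(hsv[...,2]>60)
    print("mat",circ(m,P))
    m=near&(P[...,2]>.015)&(P[...,2]<.05)
    print("peb",rect(m,P),m.sum(),np.nanmax(P[m][:,2]))
    k=P[px["knob"]];nk=np.hypot(P[...,0]-k[0],P[...,1]-k[1])<.13
    m=nk&(P[...,2]>.127)&(P[...,2]<.16);print("knob",circ(m,P),P[m].mean(0).round(4))
    m=nk&(P[...,2]>.094)&(P[...,2]<.12);print("lid",circ(m,P))
    e=P[px["e2"]];ne=np.hypot(P[...,0]-e[0],P[...,1]-e[1])<.13
    m=ne&(P[...,2]>.022)&(P[...,2]<.035);print("rack",rect(m,P))
    m=ne&(P[...,2]>.05)&(P[...,2]<.1);_,L,S,C=cv2.connectedComponentsWithStats(m.astype(np.uint8))
    for j in range(1,len(S)):
        if S[j,4]>15: print("egg",circ(L==j,P),P[L==j].mean(0).round(4),np.nanmax(P[L==j][:,2]))
    m=nk&(P[...,2]>.06)&(P[...,2]<.085)&(hsv[...,1]>100)&(hsv[...,0]>95)&(hsv[...,0]<135)
    _,L,S,C=cv2.connectedComponentsWithStats(m.astype(np.uint8))
    for j in range(1,len(S)):
        if S[j,4]>8: print("handle",P[L==j].mean(0).round(4),S[j,4])
p=np.load("top_p.npy");s=np.load("side_p.npy")
a=cv2.resize(p[110:250,200:410],None,fx=3.5,fy=3.5,interpolation=2)[:,:,::-1]
cv2.imwrite("pics/c1.png",a)
E
```

```text
top
knob [0.599 0.012 0.143]
mat [0.382 0.312 0.006]
peb [0.453 0.337 0.037]
egg1 [ 0.445 -0.257  0.066]
e2 [ 0.456 -0.319  0.071]
e3 [ 0.47  -0.394  0.019]
rackL [ 0.435 -0.379  0.006]
table [0.325 0.028 0.001]
salt [0.384 0.131 0.076]
timer [ 0.398 -0.117  0.063]
mug [ 0.726 -0.221  0.006]
soap [0.698 0.218 0.189]
mat (array([0.436 , 0.3299]), 0.082, 1724)
peb [0.4544 0.3433 0.0837 0.0537 1.0558] 497 0.04166252362822198
knob (array([0.602 , 0.0117]), 0.0148, 97) [0.6011 0.0117 0.1446]
lid (array([0.6024, 0.0112]), 0.0902, 2947)
rack [ 0.4607 -0.3286  0.0663  0.1922  8.6805]
egg (array([ 0.4602, -0.3267]), 0.0203, 156) [ 0.4586 -0.324   0.0638] 0.07474958982554125
egg (array([ 0.4516, -0.2669]), 0.0206, 158) [ 0.4497 -0.2632  0.0639] 0.07511671634817041
handle [0.6262 0.1184 0.0829] 33
handle [ 0.5852 -0.0926  0.0826] 67
handle [0.5894 0.1165 0.0825] 14
side
knob [0.598 0.015 0.142]
mat [0.378 0.346 0.008]
peb [0.448 0.354 0.035]
table [ 0.284 -0.     0.   ]
egg1 [ 0.446 -0.339  0.059]
e2 [ 0.444 -0.251  0.065]
mat (array([0.4344, 0.3277]), 0.0837, 1740)
peb [0.4505 0.3478 0.0845 0.0524 5.536 ] 514 0.041090241311913744
knob (array([0.5979, 0.0138]), 0.0159, 61) [0.5975 0.016  0.1414]
lid (array([0.5988, 0.0115]), 0.0918, 1537)
rack [ 0.4541 -0.3035  0.0658  0.1479  8.6037]
egg (array([ 0.4555, -0.3246]), 0.021, 69) [ 0.4557 -0.3191  0.061 ] 0.07375966616585206
egg (array([ 0.4468, -0.2609]), 0.0201, 67) [ 0.4458 -0.2581  0.0614] 0.07220592862618136
handle [0.6181 0.1223 0.0816] 25
```

View pics/c1.png

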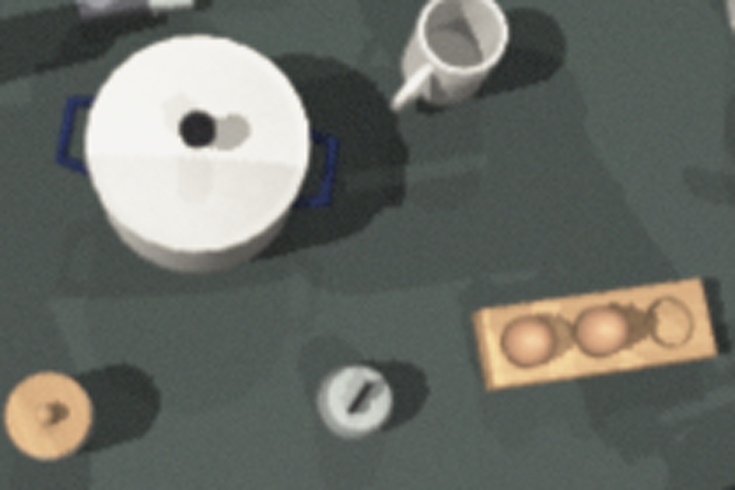

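Mat ≈ (0.435, 0.329). Pebble ≈ (0.4525, 0.3455), with its long side along x. Lid axis ≈ (0.601, 0.0115). Egg_a ≈ (0.450, -0.264), egg_b ≈ (0.459, -0.326). The crop shows the empty rack hole at the right end, and the sizes match what was given. I'll turn the tool so the jaws lie along world x, which makes tool x = world +y, tool y = world +x and tool z = down, then push the pebble in +y.

```bash
python3 -m pendant '[{"translation":[0,0,0],"twist":[0,0,-0.14],"grip":-0.2},{"translation":[0,0,0],"twist":[0,0,-0.14],"grip":-0.2},{"translation":[0,0,0],"twist":[0,0,-0.14],"grip":-0.2},{"translation":[0,0,0],"twist":[0,0,-0.14],"grip":-0.2},{"translation":[0,0,0],"twist":[0,0,-0.14],"grip":-0.2},{"translation":[0,0,0],"twist":[0,0,-0.14],"grip":-0.2},{"translation":[0,0,0],"twist":[0,0,-0.14],"grip":-0.2},{"translation":[0,0,0],"twist":[0,0,-0.14],"grip":-0.2},{"translation":[0,0,0],"twist":[0,0,-0.14],"grip":-0.2},{"translation":[0,0,0],"twist":[0,0,0],"grip":-0.2}]'
cat > s.py <<'E'
import numpy as np
from plant import robot
from scipy.spatial.transform import Rotation as R
s=robot.read_state();m=R.from_rotvec(s["orientation"]).as_matrix()
print("t",round(s["t"],2),"pos",s["tool_pos"].round(4),"yaw_y",np.degrees(np.arctan2(m[1,1],m[0,1])).round(2),"tooltilt(xy of z)",m[:2,2].round(4),"F",s["force"].round(1),"open",round(s["opening"],4))
E
python3 s.py
```

```text
t: 1.1
tool_pos: [0.1792, -0.5683, 0.2113]
orientation: [-2.164, -2.262, -0.011]
force: [0.5, -0.4, -0.0]
opening: 0.0372
t 1.1 pos [ 0.1792 -0.5683  0.2113] yaw_y 2.55 tooltilt(xy of z) [-0.0028  0.0126] F [ 0.5 -0.4 -0. ] open 0.0372
```

```bash
python3 -m pendant '[{"translation":[40,34,-2],"twist":[0,-0.012,0.04],"grip":-0.2},{"translation":[40,34,-2],"twist":[0,0,0],"grip":-0.2},{"translation":[40,34,-2],"twist":[0,0,0],"grip":-0.2},{"translation":[40,34,-2],"twist":[0,0,0],"grip":-0.2},{"translation":[40,34,-2],"twist":[0,0,0],"grip":-0.2},{"translation":[40,34,-2],"twist":[0,0,0],"grip":-0.2},{"translation":[40,34,-2],"twist":[0,0,0],"grip":-0.2},{"translation":[40,34,-2],"twist":[0,0,0],"grip":-0.2},{"translation":[45,0,-2],"twist":[0,0,0],"grip":-0.2},{"translation":[45,0,0],"twist":[0,0,0],"grip":-0.2}]' >/dev/null; python3 s.py
```

```text
t 2.1 pos [ 0.447  -0.1704  0.2242] yaw_y -3.22 tooltilt(xy of z) [-0.0057  0.0059] F [0.3 0.9 0.9] open 0.0373
```

```bash
python3 -m pendant '[{"translation":[48,0,0],"twist":[0,0,-0.05],"grip":-0.2},{"translation":[48,0,0],"twist":[0,0,0],"grip":-0.2},{"translation":[48,0,0],"twist":[0,0,0],"grip":-0.2},{"translation":[48,0,0],"twist":[0,0,0],"grip":-0.2},{"translation":[48,0,0],"twist":[0,0,0],"grip":-0.2},{"translation":[48,0,0],"twist":[0,0,0],"grip":-0.2},{"translation":[48,0,0],"twist":[0,0,0],"grip":-0.2},{"translation":[48,0,0],"twist":[0,0,0],"grip":-0.2},{"translation":[48,0,0],"twist":[0,0,0],"grip":-0.2},{"translation":[0,0,0],"twist":[0,0,0],"grip":-0.2}]' >/dev/null; python3 s.py
```

```text
t 3.1 pos [0.4553 0.284  0.2256] yaw_y -2.86 tooltilt(xy of z) [-0.0052  0.0077] F [-0.8 -0.9  0. ] open 0.0372
```

```bash
python3 -m pendant '[{"translation":[-4,0,35],"twist":[0,-0.007,-0.05],"grip":-0.2},{"translation":[0,0,35],"twist":[0,0,0],"grip":-0.2},{"translation":[0,0,35],"twist":[0,0,0],"grip":-0.2},{"translation":[0,0,35],"twist":[0,0,0],"grip":-0.2},{"translation":[0,0,25],"twist":[0,0,0],"grip":-0.2},{"translation":[0,0,15],"twist":[0,0,0],"grip":-0.2},{"translation":[0,0,5],"twist":[0,0,0],"grip":-0.2},{"translation":[0,0,0],"twist":[0,0,0],"grip":-0.2},{"translation":[0,0,0],"twist":[0,0,0],"grip":-0.2},{"translation":[0,0,0],"twist":[0,0,0],"grip":-0.2}]' >/dev/null; python3 s.py
```

```text
t 4.1 pos [0.4546 0.279  0.0356] yaw_y -1.66 tooltilt(xy of z) [-0.0034 -0.0006] F [ 0.1  1.  -0.3] open 0.0372
```

Next I'll lower 20 mm more and begin the slow push.

```bash
python3 -m pendant '[{"translation":[0,0,10],"twist":[0,0,-0.03],"grip":-0.2},{"translation":[0,0,9],"twist":[0,0,0],"grip":-0.2},{"translation":[0,0,2],"twist":[0,0,0],"grip":-0.2},{"translation":[0,0,0],"twist":[0,0,0],"grip":-0.2},{"translation":[10,0,0],"twist":[0,0,0],"grip":-0.2},{"translation":[10,0,0],"twist":[0,0,0],"grip":-0.2},{"translation":[10,0,0],"twist":[0,0,0],"grip":-0.2},{"translation":[10,0,0],"twist":[0,0,0],"grip":-0.2},{"translation":[10,0,0],"twist":[0,0,0],"grip":-0.2},{"translation":[10,0,0],"twist":[0,0,0],"grip":-0.2}]' >/dev/null; python3 s.py
```

```text
t 5.1 pos [0.4562 0.3444 0.0156] yaw_y 0.14 tooltilt(xy of z) [0.0006 0.0006] F [-0.3 -1.9 -0.1] open 0.0375
```

```bash
python3 -m pendant '[{"translation":[11,0,0],"twist":[0,0,0],"grip":-0.2},{"translation":[11,0,0],"twist":[0,0,0],"grip":-0.2},{"translation":[11,0,0],"twist":[0,0,0],"grip":-0.2},{"translation":[11,0,0],"twist":[0,0,0],"grip":-0.2},{"translation":[11,0,0],"twist":[0,0,0],"grip":-0.2},{"translation":[11,0,0],"twist":[0,0,0],"grip":-0.2},{"translation":[11,0,0],"twist":[0,0,0],"grip":-0.2},{"translation":[8,0,0],"twist":[0,0,0],"grip":-0.2},{"translation":[4,0,0],"twist":[0,0,0],"grip":-0.2},{"translation":[0,0,0],"twist":[0,0,0],"grip":-0.2}]' >/dev/null; python3 s.py
python3 - <<'E'
from h import *
for n in ("top","side"):
    p,P=cloud(n)
    m=box(P,.38,.53,.4,.53,.012,.033)&(p[...,0]>100)
    print(n,rect(m,P),m.sum())
E
```

```text
t 6.1 pos [0.4557 0.4434 0.0157] yaw_y 0.24 tooltilt(xy of z) [0.0011 0.0008] F [ 0.5 -0.5  0.4] open 0.0373
top [4.44500e-01 4.62800e-01 3.70000e-03 5.84000e-02 8.63901e+01] 6
side [0.4512 0.4769 0.0782 0.0547 1.9003] 148
```

The pebble lies at about (0.451, 0.477), roughly 0.148 m from the mat. Next I back off, rise and go to the knob.

```bash
python3 -m pendant '[{"translation":[-20,0,0],"twist":[0,0,0],"grip":-0.2},{"translation":[-20,0,-20],"twist":[0,0,0],"grip":-0.2},{"translation":[0,0,-45],"twist":[0,0,0],"grip":-0.2},{"translation":[0,0,-45],"twist":[0,0,0],"grip":-0.2},{"translation":[0,0,-45],"twist":[0,0,0],"grip":1},{"translation":[-10,10,-40],"twist":[0,0,0],"grip":1},{"translation":[-45,16,0],"twist":[0,0,0],"grip":1},{"translation":[-45,16,0],"twist":[0,0,0],"grip":1},{"translation":[-45,16,0],"twist":[0,0,0],"grip":1},{"translation":[-45,16,0],"twist":[0,0,0],"grip":1}]' >/dev/null; python3 s.py;  python3 -m pendant '[{"translation":[-45,16,0],"twist":[0,0,0],"grip":1},{"translation":[-45,16,0],"twist":[0,0,0],"grip":1},{"translation":[-45,16,0],"twist":[0,0,0],"grip":1},{"translation":[-25,10,0],"twist":[0,0,0],"grip":1},{"translation":[0,0,0],"twist":[0,0,0],"grip":1},{"translation":[0,0,0],"twist":[0,0,0],"grip":1},{"translation":[0,0,0],"twist":[0,0,0],"grip":1},{"translation":[0,0,0],"twist":[0,0,0],"grip":1},{"translation":[0,0,0],"twist":[0,0,0],"grip":1},{"translation":[0,0,0],"twist":[0,0,0],"grip":1}]' >/dev/null; python3 s.py
```

```text
t 7.2 pos [0.53   0.2077 0.2186] yaw_y 0.58 tooltilt(xy of z) [0.003  0.0034] F [ 1.3 -0.1 -0.6] open 0.0807
t 8.2 pos [0.5904 0.0376 0.2193] yaw_y 0.25 tooltilt(xy of z) [0.0068 0.005 ] F [-0.3  0.6 -0.9] open 0.0934
```

```bash
python3 -m pendant '[{"translation":[-13,5,0],"twist":[0.007,-0.005,0],"grip":1},{"translation":[-12,5,0],"twist":[0,0,0],"grip":1},{"translation":[0,0,20],"twist":[0,0,0],"grip":1},{"translation":[0,0,20],"twist":[0,0,0],"grip":1},{"translation":[0,0,20],"twist":[0,0,0],"grip":1},{"translation":[0,0,20],"twist":[0,0,0],"grip":1},{"translation":[0,0,8],"twist":[0,0,0],"grip":1},{"translation":[0,0,0],"twist":[0,0,0],"grip":1},{"translation":[0,0,0],"twist":[0,0,0],"grip":1},{"translation":[0,0,0],"twist":[0,0,0],"grip":1}]' >/dev/null; python3 s.py
```

```text
t 9.2 pos [0.6057 0.005  0.1312] yaw_y 0.21 tooltilt(xy of z) [ 0.0039 -0.0027] F [-0.5  0.1 -0.5] open 0.0927
```

```bash
python3 -m pendant '[{"translation":[6,-4,10],"twist":[0.004,0.003,0],"grip":1},{"translation":[0,0,1],"twist":[0,0,0],"grip":1},{"translation":[0,0,0],"twist":[0,0,0],"grip":1},{"translation":[0,0,0],"twist":[0,0,0],"grip":-1},{"translation":[0,0,0],"twist":[0,0,0],"grip":-1},{"translation":[0,0,0],"twist":[0,0,0],"grip":-1},{"translation":[0,0,0],"twist":[0,0,0],"grip":-1},{"translation":[0,0,0],"twist":[0,0,0],"grip":-1},{"translation":[0,0,0],"twist":[0,0,0],"grip":-1},{"translation":[0,0,0],"twist":[0,0,0],"grip":-1}]' 40 >/dev/null; python3 s.py
```

```text
t 10.2 pos [0.6034 0.0116 0.1228] yaw_y 0.25 tooltilt(xy of z) [0.005  0.0002] F [ 0.4  0.3 -0.8] open 0.0416
```

```bash
python3 -m pendant '[{"translation":[0,0,3],"twist":[0,0,0],"grip":-1},{"translation":[0,0,0],"twist":[0,0,0],"grip":-1},{"translation":[0,0,0],"twist":[0,0,0],"grip":-1},{"translation":[0,0,0],"twist":[0,0,0],"grip":-1},{"translation":[0,0,-4],"twist":[0,0,0],"grip":-1},{"translation":[0,0,-6],"twist":[0,0,0],"grip":-1},{"translation":[0,0,-10],"twist":[0,0,0],"grip":-1},{"translation":[0,0,-10],"twist":[0,0,0],"grip":-1},{"translation":[0,0,-10],"twist":[0,0,0],"grip":-1},{"translation":[0,0,0],"twist":[0,0,0],"grip":-1}]' 40 >/dev/null; python3 s.py
```

```text
t 11.2 pos [0.6021 0.0116 0.1618] yaw_y 0.25 tooltilt(xy of z) [0.0021 0.0004] F [ 0.5  0.9 -3.6] open 0.0288
```

```bash
python3 -m pendant '[{"translation":[0,0,-15],"twist":[0,0,0],"grip":-1},{"translation":[0,0,-15],"twist":[0,0,0],"grip":-1},{"translation":[0,0,-10],"twist":[0,0,0],"grip":-1},{"translation":[10,-5,0],"twist":[0,0,0],"grip":-1},{"translation":[20,-10,0],"twist":[0,0,0],"grip":-1},{"translation":[25,-13,0],"twist":[0,0,0],"grip":-1},{"translation":[25,-13,0],"twist":[0,0,0],"grip":-1},{"translation":[25,-13,0],"twist":[0,0,0],"grip":-1},{"translation":[25,-13,0],"twist":[0,0,0],"grip":-1},{"translation":[25,-13,0],"twist":[0,0,0],"grip":-1}]' >/dev/null; python3 s.py; python3 -m pendant '[{"translation":[25,-13,0],"twist":[0,0,0],"grip":-1},{"translation":[25,-13,0],"twist":[0,0,0],"grip":-1},{"translation":[25,-13,0],"twist":[0,0,0],"grip":-1},{"translation":[25,-13,0],"twist":[0,0,0],"grip":-1},{"translation":[20,-12,0],"twist":[0,0,0],"grip":-1},{"translation":[10,-6,0],"twist":[0,0,0],"grip":-1},{"translation":[0,0,0],"twist":[0,0,0],"grip":-1},{"translation":[0,0,0],"twist":[0,0,0],"grip":-1},{"translation":[0,0,0],"twist":[0,0,0],"grip":-1},{"translation":[0,0,0],"twist":[0,0,0],"grip":-1}]' >/dev/null; python3 s.py
```

```text
t 12.2 pos [0.5179 0.1717 0.206 ] yaw_y -0.06 tooltilt(xy of z) [0.0038 0.0007] F [ 1.1  0.1 -4. ] open 0.0294
t 13.2 pos [0.4383 0.3107 0.2042] yaw_y 0.23 tooltilt(xy of z) [0.0004 0.0009] F [ 1.2  0.1 -3.7] open 0.0289
```

Run:
```python
from h import *
p,P=cloud("side")
cv2.imwrite("pics/s1.png",p[:,:,::-1])
p,P=cloud("top");hsv=cv2.cvtColor(p,cv2.COLOR_RGB2HSV)
# pan interior: eggs & cups
m=box(P,.50,.70,-.09,.11,.092,.105);print("rim",circ(m,P))
m=box(P,.52,.68,-.07,.09,.062,.088)&(hsv[...,1]>60)&(hsv[...,0]<25);print("egg_c",circ(m,P),np.nanmax(P[m][:,2]))
cv2.imwrite("pics/c2.png",cv2.resize(p[105:205,200:310],None,fx=5,fy=5,interpolation=2)[:,:,::-1])
```

```text
rim (array([0.6028, 0.0115]), 0.0883, 357)
egg_c (array([0.6421, 0.0058]), 0.0207, 144) 0.08765820303625904
```

View pics/s1.png

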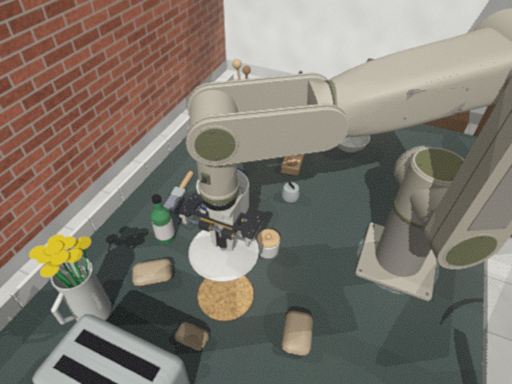

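View pics/c2.png

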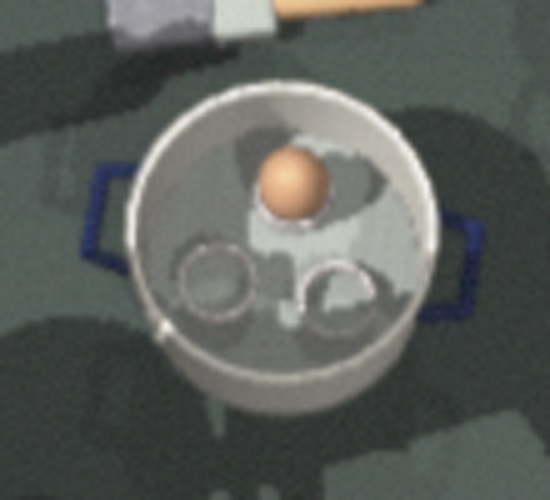

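The side view shows the mat clear, the pebble off it at (190,335) and the lid held level. The crop shows egg_c at (293,185) and the empty cup rings at (217,282) and (338,297). Next I lower the lid.

```bash
python3 -m pendant '[{"translation":[9,-1,0],"twist":[0,0,0],"grip":-1},{"translation":[9,-1,15],"twist":[0,0,0],"grip":-1},{"translation":[0,0,25],"twist":[0,0,0],"grip":-1},{"translation":[0,0,25],"twist":[0,0,0],"grip":-1},{"translation":[0,0,25],"twist":[0,0,0],"grip":-1},{"translation":[0,0,25],"twist":[0,0,0],"grip":-1},{"translation":[0,0,15],"twist":[0,0,0],"grip":-1},{"translation":[0,0,6],"twist":[0,0,0],"grip":-1},{"translation":[0,0,0],"twist":[0,0,0],"grip":-1},{"translation":[0,0,0],"twist":[0,0,0],"grip":-1}]' >/dev/null; python3 s.py
python3 - <<'E'
from h import *
i=robot.camera_info("top");f=192/np.tan(np.radians(i["vertical_fov"])/2);T=np.array(i["cam_to_world"])
for u,v in((243.4,161.4),(267.6,164.4)):
    d=T[:3,:3]@np.array([(u-i["cx"])/f,-(v-i["cy"])/f,-1]);o=T[:3,3];print((o+d*(.044-o[2])/d[2]).round(4))
p,P=cloud("side")
m=box(P,.3,.6,.2,.45,.04,.11)&(p.min(-1)>140);print("lid",circ(m,P),np.nanmin(P[m][:,2]))
E
```

```text
t 14.3 pos [0.4345 0.3332 0.0565] yaw_y 0.18 tooltilt(xy of z) [-0.0019  0.001 ] F [ 0.3  0.2 -2.6] open 0.0287
[0.5852 0.0497 0.044 ]
[ 0.5765 -0.0226  0.044 ]
lid (array([0.4333, 0.335 ]), 0.0895, 1864) 0.04001282831459407
```

Both cup positions agree within 1 mm between the ray measurement and the geometry. The lid is centred to about 5 mm. Next I lower it the rest of the way slowly.

```bash
python3 -m pendant '[{"translation":[-4,0,5],"twist":[0,0,0],"grip":-1},{"translation":[0,0,5],"twist":[0,0,0],"grip":-1},{"translation":[0,0,3],"twist":[0,0,0],"grip":-1},{"translation":[0,0,2],"twist":[0,0,0],"grip":-1},{"translation":[0,0,2],"twist":[0,0,0],"grip":-1},{"translation":[0,0,1],"twist":[0,0,0],"grip":-1},{"translation":[0,0,1],"twist":[0,0,0],"grip":-1},{"translation":[0,0,1],"twist":[0,0,0],"grip":-1},{"translation":[0,0,0],"twist":[0,0,0],"grip":-1},{"translation":[0,0,0],"twist":[0,0,0],"grip":-1}]' >/dev/null; python3 s.py
```

```text
t 15.35 pos [0.4372 0.3304 0.0386] yaw_y 0.16 tooltilt(xy of z) [0.004  0.0047] F [ 0.4  0.3 -2.9] open 0.0289
```

```bash
python3 -m pendant '[{"translation":[0,0,1.5],"twist":[0.004,-0.004,0],"grip":-1},{"translation":[0,0,1.5],"twist":[0,0,0],"grip":-1},{"translation":[0,0,1],"twist":[0,0,0],"grip":-1},{"translation":[0,0,1],"twist":[0,0,0],"grip":-1},{"translation":[0,0,0],"twist":[0,0,0],"grip":-1},{"translation":[0,0,0],"twist":[0,0,0],"grip":-1},{"translation":[0,0,0],"twist":[0,0,0],"grip":-1},{"translation":[0,0,0],"twist":[0,0,0],"grip":-1},{"translation":[0,0,0],"twist":[0,0,0],"grip":-1},{"translation":[0,0,0],"twist":[0,0,0],"grip":-1}]' >/dev/null; python3 s.py
```

```text
t 16.35 pos [0.4375 0.3307 0.0335] yaw_y 0.16 tooltilt(xy of z) [0.0002 0.0006] F [-0.7 -0.7 -2.9] open 0.0291
```

```bash
python3 -m pendant '[{"translation":[0,0,1],"twist":[0,0,0],"grip":-1},{"translation":[0,0,1],"twist":[0,0,0],"grip":-1},{"translation":[0,0,0],"twist":[0,0,0],"grip":-1},{"translation":[0,0,0],"twist":[0,0,0],"grip":-1},{"translation":[0,0,0],"twist":[0,0,0],"grip":-1},{"translation":[0,0,0],"twist":[0,0,0],"grip":-1},{"translation":[0,0,0],"twist":[0,0,0],"grip":-1},{"translation":[0,0,0],"twist":[0,0,0],"grip":-1},{"translation":[0,0,0],"twist":[0,0,0],"grip":-1},{"translation":[0,0,0],"twist":[0,0,0],"grip":-1}]' >/dev/null; python3 s.py
python3 - <<'E'
from h import *
p,P=cloud("side")
m=box(P,.3,.6,.2,.45,.005,.11)&(p.min(-1)>140);print("lid",circ(m,P),np.percentile(P[m][:,2],[1,5,20,50]).round(4))
E
```

```text
t 17.35 pos [0.4377 0.3308 0.0334] yaw_y 0.17 tooltilt(xy of z) [0.0004 0.0007] F [-0.3 -0.1 -1.3] open 0.0291
lid (array([0.4374, 0.3316]), 0.0908, 1971) [0.0146 0.0162 0.0181 0.0212]
```

The force has dropped and the flange is at 14–18 mm, so the lid rests on the mat. Next I release it and rise.

```bash
python3 -m pendant '[{"translation":[0,0,0.5],"twist":[0,0,0],"grip":-1},{"translation":[0,0,0],"twist":[0,0,0],"grip":-0.2},{"translation":[0,0,0],"twist":[0,0,0],"grip":0.3},{"translation":[0,0,0],"twist":[0,0,0],"grip":0.6},{"translation":[0,0,0],"twist":[0,0,0],"grip":0.6},{"translation":[0,0,0],"twist":[0,0,0],"grip":0.6},{"translation":[0,0,-15],"twist":[0,0,0],"grip":0.6},{"translation":[0,0,-30],"twist":[0,0,0],"grip":0.6},{"translation":[0,0,-45],"twist":[0,0,0],"grip":0.6},{"translation":[0,0,-40],"twist":[0,0,0],"grip":0.6}]' >/dev/null; python3 s.py
python3 -m pendant '[{"translation":[-45,0,0],"twist":[0,0,0],"grip":0.6},{"translation":[-48,0,0],"twist":[0,0,0],"grip":0.6},{"translation":[-48,0,0],"twist":[0,0,0],"grip":0.6},{"translation":[-48,0,0],"twist":[0,0,0],"grip":0.6},{"translation":[-48,0,0],"twist":[0,0,0],"grip":0.6},{"translation":[-48,0,0],"twist":[0,0,0],"grip":0.6},{"translation":[-48,0,0],"twist":[0,0,0],"grip":0.6},{"translation":[-48,0,0],"twist":[0,0,0],"grip":0.6},{"translation":[-48,0,0],"twist":[0,0,0],"grip":0.6},{"translation":[-48,0,0],"twist":[0,0,0],"grip":0.6}]' >/dev/null; python3 s.py
python3 - <<'E'
from h import *
p,P=cloud("top");hsv=cv2.cvtColor(p,cv2.COLOR_RGB2HSV)
m=box(P,.3,.6,.2,.45,.012,.035)&(p.min(-1)>130);print("lid",circ(m,P))
for lo,hi in((.016,.02),):pass
r=box(P,.3,.6,.2,.45,.0,.035)&(p.min(-1)>130);z=P[r];A=np.c_[z[:,:2]-z[:,:2].mean(0),np.ones(len(z))];print(np.linalg.lstsq(A,z[:,2],rcond=None)[0].round(4))
m=box(P,.42,.55,-.36,-.22,.05,.09);print(m.sum())
E
```

```text
t 18.4 pos [0.4343 0.3286 0.1635] yaw_y 0.16 tooltilt(xy of z) [-0.0083 -0.0048] F [ 1.1 -0.3  0.1] open 0.0741
t 19.4 pos [ 0.4439 -0.157   0.1872] yaw_y 0.83 tooltilt(xy of z) [0.0254 0.0029] F [ 0.6  0.3 -0.2] open 0.0743
lid (array([0.4408, 0.331 ]), 0.0903, 2713)
[ 0.0105 -0.0106  0.0222]
89
```

The lid is flat at about (0.440, 0.331). Next I go above egg_a at (0.449, -0.264).

```bash
python3 -m pendant '[{"translation":[-40,2,0],"twist":[0.02,0,0],"grip":0.7},{"translation":[-35,2,0],"twist":[0,0,0],"grip":0.7},{"translation":[-10,0,0],"twist":[0,0,0],"grip":0.7},{"translation":[0,0,0],"twist":[0,0,0],"grip":0.7},{"translation":[0,0,25],"twist":[0,0,0],"grip":0.7},{"translation":[0,0,25],"twist":[0,0,0],"grip":0.7},{"translation":[0,0,20],"twist":[0,0,0],"grip":0.7},{"translation":[0,0,10],"twist":[0,0,0],"grip":0.7},{"translation":[0,0,0],"twist":[0,0,0],"grip":0.7},{"translation":[0,0,0],"twist":[0,0,0],"grip":0.7}]' >/dev/null; python3 s.py
```

```text
t 20.45 pos [ 0.4505 -0.2506  0.115 ] yaw_y 0.45 tooltilt(xy of z) [ 0.0137 -0.0051] F [0.2 0.7 0.5] open 0.0789
```

```bash
python3 -m pendant '[{"translation":[-12,-3,0],"twist":[0.013,0.005,0],"grip":0.7},{"translation":[0,0,0],"twist":[0,0,0],"grip":0.7},{"translation":[0,0,15],"twist":[0,0,0],"grip":0.7},{"translation":[0,0,20],"twist":[0,0,0],"grip":0.7},{"translation":[0,0,15],"twist":[0,0,0],"grip":0.7},{"translation":[0,0,10],"twist":[0,0,0],"grip":0.7},{"translation":[0,0,5],"twist":[0,0,0],"grip":0.7},{"translation":[0,0,0],"twist":[0,0,0],"grip":0.7},{"translation":[0,0,0],"twist":[0,0,0],"grip":0.7},{"translation":[0,0,0],"twist":[0,0,0],"grip":0.7}]' >/dev/null; python3 s.py
```

```text
t 21.45 pos [ 0.4503 -0.2663  0.0502] yaw_y 0.38 tooltilt(xy of z) [ 0.0059 -0.0043] F [ 0.4 -0.3  0.1] open 0.0789
```

```bash
python3 -m pendant '[{"translation":[2,0,8],"twist":[0.006,0.004,0],"grip":0.7},{"translation":[0,0,5],"twist":[0,0,0],"grip":0.7},{"translation":[0,0,1],"twist":[0,0,0],"grip":0.7},{"translation":[0,0,0],"twist":[0,0,0],"grip":0.7},{"translation":[0,0,0],"twist":[0,0,0],"grip":-1},{"translation":[0,0,0],"twist":[0,0,0],"grip":-1},{"translation":[0,0,0],"twist":[0,0,0],"grip":-1},{"translation":[0,0,0],"twist":[0,0,0],"grip":-1},{"translation":[0,0,0],"twist":[0,0,0],"grip":-1},{"translation":[0,0,0],"twist":[0,0,0],"grip":-1}]' 12 >/dev/null; python3 s.py
```

```text
t 22.45 pos [ 0.4516 -0.265   0.0369] yaw_y 0.39 tooltilt(xy of z) [ 0.0021 -0.002 ] F [-0.9 -0.5  0. ] open 0.042
```

```bash
python3 -m pendant '[{"translation":[0,0,-5],"twist":[0,0,0],"grip":-1},{"translation":[0,0,-15],"twist":[0,0,0],"grip":-1},{"translation":[0,0,-25],"twist":[0,0,0],"grip":-1},{"translation":[0,0,-30],"twist":[0,0,0],"grip":-1},{"translation":[0,0,-30],"twist":[0,0,0],"grip":-1},{"translation":[0,0,-15],"twist":[0,0,0],"grip":-1},{"translation":[15,8,0],"twist":[0,0,0],"grip":-1},{"translation":[25,13,0],"twist":[0,0,0],"grip":-1},{"translation":[32,16,0],"twist":[0,0,0],"grip":-1},{"translation":[32,16,0],"twist":[0,0,0],"grip":-1}]' >/dev/null; python3 s.py
python3 -m pendant '[{"translation":[32,16,0],"twist":[0,0,0],"grip":-1},{"translation":[32,16,0],"twist":[0,0,0],"grip":-1},{"translation":[32,16,0],"twist":[0,0,0],"grip":-1},{"translation":[20,10,0],"twist":[0,0,0],"grip":-1},{"translation":[0,0,0],"twist":[0,0,0.1],"grip":-1},{"translation":[0,0,0],"twist":[0,0,0.12],"grip":-1},{"translation":[0,0,0],"twist":[0,0,0.12],"grip":-1},{"translation":[0,0,0],"twist":[0,0,0],"grip":-1},{"translation":[0,0,0],"twist":[0,0,0],"grip":-1},{"translation":[0,0,0],"twist":[0,0,0],"grip":-1}]' >/dev/null; python3 s.py
```

```text
t 23.45 pos [ 0.505  -0.162   0.1739] yaw_y -0.02 tooltilt(xy of z) [ 0.0093 -0.0074] F [-0.1 -0.1 -1. ] open 0.0419
t 24.45 pos [ 0.5685 -0.0354  0.1878] yaw_y -19.45 tooltilt(xy of z) [ 0.0218 -0.0083] F [-0.  -0.2 -0.7] open 0.0418
```

Run:
```python
from h import *
p,P=cloud("side");cv2.imwrite("pics/s2.png",cv2.resize(p[60:300,130:370],None,fx=2.5,fy=2.5,interpolation=2)[:,:,::-1])
```

```text
(no output)
```

View pics/s2.png

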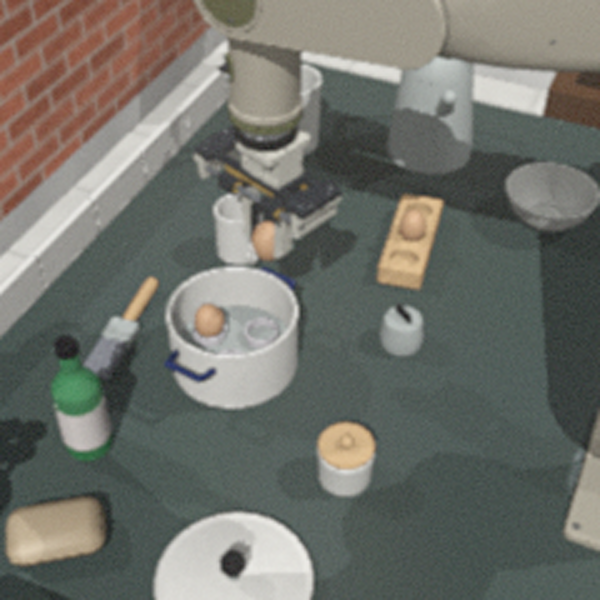

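The crop shows egg_a held upright at (265,242), egg_c in its cup at (210,320) and the lid on the mat. I'll add a helper that turns a target into tool-axis steps.

```bash
cat > g.py <<'E'
import sys,numpy as np
from plant import robot
from scipy.spatial.transform import Rotation as R
t=np.array(eval(sys.argv[1]));yaw=np.radians(float(sys.argv[2]))
s=robot.read_state();r=R.from_rotvec(s["orientation"])
y=np.array([np.cos(yaw),np.sin(yaw),0]);z=np.array([0,0,-1.]);G=np.c_[np.cross(y,z),y,z]
print("shift mm",(r.inv().apply(t-s["tool_pos"])*1000).round(1),"twist",(r.inv()*R.from_matrix(G)).as_rotvec().round(3))
E
python3 g.py "[.576,-.022,.12]" -20
```

```text
shift mm [15.1  1.  67.9] twist [0.023 0.    0.009]
```

```bash
python3 -m pendant '[{"translation":[15,0,0],"twist":[0.023,0,0.009],"grip":-1},{"translation":[0,0,0],"twist":[0,0,0],"grip":-1},{"translation":[0,0,10],"twist":[0,0,0],"grip":-1},{"translation":[0,0,15],"twist":[0,0,0],"grip":-1},{"translation":[0,0,15],"twist":[0,0,0],"grip":-1},{"translation":[0,0,8],"twist":[0,0,0],"grip":-1},{"translation":[0,0,0],"twist":[0,0,0],"grip":-1},{"translation":[0,0,0],"twist":[0,0,0],"grip":-1},{"translation":[0,0,0],"twist":[0,0,0],"grip":-1},{"translation":[0,0,0],"twist":[0,0,0],"grip":-1}]' >/dev/null; python3 s.py; python3 g.py "[.576,-.022,.053]" -20
```

```text
t 25.5 pos [ 0.5714 -0.0233  0.1339] yaw_y -19.74 tooltilt(xy of z) [-0.0027 -0.0013] F [ 0.1  0.1 -0.5] open 0.0418
shift mm [ 3.   4.1 80.8] twist [-0.002  0.002  0.005]
```

```bash
python3 -m pendant '[{"translation":[3,4,0],"twist":[0,0,0],"grip":-1},{"translation":[0,0,10],"twist":[0,0,0],"grip":-1},{"translation":[0,0,15],"twist":[0,0,0],"grip":-1},{"translation":[0,0,15],"twist":[0,0,0],"grip":-1},{"translation":[0,0,15],"twist":[0,0,0],"grip":-1},{"translation":[0,0,8],"twist":[0,0,0],"grip":-1},{"translation":[0,0,3],"twist":[0,0,0],"grip":-1},{"translation":[0,0,0],"twist":[0,0,0],"grip":-1},{"translation":[0,0,0],"twist":[0,0,0],"grip":-1},{"translation":[0,0,0],"twist":[0,0,0],"grip":-1}]' >/dev/null; python3 s.py; python3 g.py "[.576,-.022,.0515]" -20
```

```text
t 26.5 pos [ 0.5762 -0.0217  0.0615] yaw_y -19.72 tooltilt(xy of z) [-0.0033 -0.0012] F [-0.4  0.5  0.2] open 0.0421
shift mm [-0.4 -0.  10. ] twist [-0.003  0.002  0.005]
```

```bash
python3 -m pendant '[{"translation":[0,0,4],"twist":[0,0,0],"grip":-1},{"translation":[0,0,3],"twist":[0,0,0],"grip":-1},{"translation":[0,0,1],"twist":[0,0,0],"grip":-1},{"translation":[0,0,1],"twist":[0,0,0],"grip":-1},{"translation":[0,0,0],"twist":[0,0,0],"grip":-1},{"translation":[0,0,0],"twist":[0,0,0],"grip":-1},{"translation":[0,0,0],"twist":[0,0,0],"grip":-1},{"translation":[0,0,0],"twist":[0,0,0],"grip":-1},{"translation":[0,0,0],"twist":[0,0,0],"grip":-1},{"translation":[0,0,0],"twist":[0,0,0],"grip":-1}]' >/dev/null; python3 s.py; python3 g.py "[.576,-.022,.0515]" -20
```

```text
t 27.5 pos [ 0.5778 -0.0219  0.054 ] yaw_y -19.72 tooltilt(xy of z) [ 0.0005 -0.0017] F [-0.6  0.  -1.1] open 0.0416
shift mm [-0.7 -1.7  2.5] twist [0.001 0.001 0.005]
```

```bash
python3 -m pendant '[{"translation":[0,-1,2],"twist":[0,0,0],"grip":-1},{"translation":[0,0,0],"twist":[0,0,0],"grip":-1},{"translation":[0,0,1],"twist":[0,0,0],"grip":-1},{"translation":[0,0,0],"twist":[0,0,0],"grip":-1},{"translation":[0,0,0],"twist":[0,0,0],"grip":-0.05},{"translation":[0,0,0],"twist":[0,0,0],"grip":0.05},{"translation":[0,0,0],"twist":[0,0,0],"grip":0.16},{"translation":[0,0,0],"twist":[0,0,0],"grip":0.16},{"translation":[0,0,0],"twist":[0,0,0],"grip":0.16},{"translation":[0,0,0],"twist":[0,0,0],"grip":0.16}]' >/dev/null; python3 s.py
```

```text
t 28.5 pos [ 0.5772 -0.0215  0.0512] yaw_y -19.72 tooltilt(xy of z) [ 0.0013 -0.0018] F [-0.7  0.   0.8] open 0.0538
```

```bash
python3 -m pendant '[{"translation":[0,0,-8],"twist":[0,0,0],"grip":0.16},{"translation":[0,0,-20],"twist":[0,0,0],"grip":0.16},{"translation":[0,0,-30],"twist":[0,0,0],"grip":0.16},{"translation":[0,0,-40],"twist":[0,0,0],"grip":0.16},{"translation":[0,0,-25],"twist":[0,0,0],"grip":0.3},{"translation":[0,0,0],"twist":[0,0,-0.11],"grip":0.7},{"translation":[0,0,0],"twist":[0,0,-0.11],"grip":0.7},{"translation":[0,0,0],"twist":[0,0,-0.11],"grip":0.7},{"translation":[0,0,0],"twist":[0,0,0],"grip":0.7},{"translation":[0,0,0],"twist":[0,0,0],"grip":0.7}]' >/dev/null; python3 s.py;python3 g.py "[.458,-.326,.14]" 0
python3 - <<'E'
from h import *
for n in("top","side"):
    p,P=cloud(n);hsv=cv2.cvtColor(p,cv2.COLOR_RGB2HSV)
    m=box(P,.52,.68,-.07,.09,.055,.095)&(hsv[...,1]>60)&(hsv[...,0]<25)&(np.hypot(P[...,0]-.602,P[...,1]-.0115)<.08)
    _,L,S,C=cv2.connectedComponentsWithStats(m.astype(np.uint8))
    for j in range(1,len(S)):
        if S[j,4]>15: print(n,circ(L==j,P),np.nanmax(P[L==j][:,2]))
    m=box(P,.4,.52,-.36,-.29,.05,.09)&(hsv[...,1]>60);print("egg_b",circ(m,P) if m.sum()>20 else m.sum())
E
```

```text
t 29.5 pos [ 0.5777 -0.0214  0.1857] yaw_y -0.33 tooltilt(xy of z) [ 0.0058 -0.0024] F [-0.8  0.3  0.3] open 0.0791
shift mm [-305.2 -118.2   45.8] twist [ 0.006  0.002 -0.006]
top (array([0.6378, 0.0184]), 0.0151, 31) 0.08302920860783203
egg_b (array([ 0.4604, -0.3275]), 0.0206, 157)
side (array([0.6377, 0.012 ]), 0.0203, 104) 0.08688875160821796
side (array([ 0.5706, -0.0176]), 0.0197, 103) 0.08734885971671291
egg_b (array([ 0.4563, -0.3236]), 0.0199, 66)
```

Egg_a sits in pocket2 at the right height, allowing for the side view's usual offset. Next is egg_b.

```bash
python3 -m pendant '[{"translation":[-20,-8,0],"twist":[0.006,0,-0.006],"grip":0.7},{"translation":[-40,-15,0],"twist":[0,0,0],"grip":0.7},{"translation":[-43,-17,0],"twist":[0,0,0],"grip":0.7},{"translation":[-43,-17,0],"twist":[0,0,0],"grip":0.7},{"translation":[-43,-17,0],"twist":[0,0,0],"grip":0.7},{"translation":[-43,-17,0],"twist":[0,0,0],"grip":0.7},{"translation":[-43,-17,0],"twist":[0,0,0],"grip":0.7},{"translation":[-15,-6,10],"twist":[0,0,0],"grip":0.7},{"translation":[0,0,10],"twist":[0,0,0],"grip":0.7},{"translation":[0,0,0],"twist":[0,0,0],"grip":0.7}]' >/dev/null; python3 s.py;python3 g.py "[.4585,-.3255,.1]" 0
```

```text
t 30.6 pos [ 0.4566 -0.3195  0.1636] yaw_y -0.9 tooltilt(xy of z) [-0.0025 -0.0008] F [ 0.2  1.1 -0.4] open 0.0789
shift mm [-6.   2.2 63.6] twist [-0.003  0.001 -0.016]
```

```bash
python3 -m pendant '[{"translation":[-6,1,0],"twist":[0,0,-0.012],"grip":0.7},{"translation":[0,0,15],"twist":[0,0,0],"grip":0.7},{"translation":[0,0,25],"twist":[0,0,0],"grip":0.7},{"translation":[0,0,25],"twist":[0,0,0],"grip":0.7},{"translation":[0,0,20],"twist":[0,0,0],"grip":0.7},{"translation":[0,0,15],"twist":[0,0,0],"grip":0.7},{"translation":[0,0,8],"twist":[0,0,0],"grip":0.7},{"translation":[0,0,3],"twist":[0,0,0],"grip":0.7},{"translation":[0,0,0],"twist":[0,0,0],"grip":0.7},{"translation":[0,0,0],"twist":[0,0,0],"grip":0.7}]' >/dev/null; python3 s.py;python3 g.py "[.4585,-.3255,.0365]" 0
```

```text
t 31.6 pos [ 0.4629 -0.3169  0.0458] yaw_y 0.49 tooltilt(xy of z) [-0.001   0.0004] F [-0.2  0.6 -0.1] open 0.0792
shift mm [-8.5 -4.4  9.3] twist [-0.001 -0.     0.009]
```

```bash
python3 -m pendant '[{"translation":[-8,-4,0],"twist":[0,0,0],"grip":0.7},{"translation":[0,0,5],"twist":[0,0,0],"grip":0.7},{"translation":[0,0,3],"twist":[0,0,0],"grip":0.7},{"translation":[0,0,0],"twist":[0,0,0],"grip":0.7},{"translation":[0,0,0],"twist":[0,0,0],"grip":-1},{"translation":[0,0,0],"twist":[0,0,0],"grip":-1},{"translation":[0,0,0],"twist":[0,0,0],"grip":-1},{"translation":[0,0,0],"twist":[0,0,0],"grip":-1},{"translation":[0,0,0],"twist":[0,0,0],"grip":-1},{"translation":[0,0,0],"twist":[0,0,0],"grip":-1}]' 12 >/dev/null; python3 s.py
```

```text
t 32.6 pos [ 0.4602 -0.3275  0.0402] yaw_y 0.46 tooltilt(xy of z) [ 0.003  -0.0031] F [-0.2 -0.6 -0.3] open 0.0422
```

```bash
python3 -m pendant '[{"translation":[0,0,-5],"twist":[0,0,0],"grip":-1},{"translation":[0,0,-15],"twist":[0,0,0],"grip":-1},{"translation":[0,0,-25],"twist":[0,0,0],"grip":-1},{"translation":[0,0,-30],"twist":[0,0,0],"grip":-1},{"translation":[0,0,-30],"twist":[0,0,0],"grip":-1},{"translation":[0,0,-15],"twist":[0,0,0],"grip":-1},{"translation":[18,6,0],"twist":[0,0,0],"grip":-1},{"translation":[30,10,0],"twist":[0,0,0],"grip":-1},{"translation":[36,12,0],"twist":[0,0,0],"grip":-1},{"translation":[36,12,0],"twist":[0,0,0],"grip":-1}]' >/dev/null; python3 s.py
python3 -m pendant '[{"translation":[36,12,0],"twist":[0,0,0],"grip":-1},{"translation":[36,12,0],"twist":[0,0,0],"grip":-1},{"translation":[36,12,0],"twist":[0,0,0],"grip":-1},{"translation":[36,12,0],"twist":[0,0,0],"grip":-1},{"translation":[36,12,0],"twist":[0,0,0],"grip":-1},{"translation":[36,12,0],"twist":[0,0,0],"grip":-1},{"translation":[20,7,0],"twist":[0,0,0],"grip":-1},{"translation":[0,0,0],"twist":[0,0,0],"grip":-1},{"translation":[0,0,0],"twist":[0,0,0],"grip":-1},{"translation":[0,0,0],"twist":[0,0,0],"grip":-1}]' >/dev/null; python3 s.py; python3 g.py "[.5853,.05,.13]" 20
```

```text
t 33.6 pos [ 0.5    -0.2086  0.1769] yaw_y 0.04 tooltilt(xy of z) [ 0.0102 -0.0092] F [ 0.4 -0.5 -0.7] open 0.0418
t 34.6 pos [0.5836 0.0413 0.1907] yaw_y 0.32 tooltilt(xy of z) [ 0.0246 -0.0108] F [-0.1  0.2 -0.3] open 0.0416
shift mm [ 9.3  0.2 60.6] twist [ 0.022  0.015 -0.344]
```

```bash
python3 -m pendant '[{"translation":[9,0,0],"twist":[0.024,0.011,-0.06],"grip":-1},{"translation":[0,0,0],"twist":[0,0,-0.13],"grip":-1},{"translation":[0,0,0],"twist":[0,0,-0.13],"grip":-1},{"translation":[0,0,0],"twist":[0,0,0],"grip":-1},{"translation":[0,0,15],"twist":[0,0,0],"grip":-1},{"translation":[0,0,20],"twist":[0,0,0],"grip":-1},{"translation":[0,0,12],"twist":[0,0,0],"grip":-1},{"translation":[0,0,0],"twist":[0,0,0],"grip":-1},{"translation":[0,0,0],"twist":[0,0,0],"grip":-1},{"translation":[0,0,0],"twist":[0,0,0],"grip":-1}]' >/dev/null; python3 s.py; python3 g.py "[.5853,.05,.054]" 20
```

```text
t 35.6 pos [0.5819 0.0417 0.1416] yaw_y 17.84 tooltilt(xy of z) [-0.0008 -0.002 ] F [ 0.2  0.3 -0.4] open 0.0415
shift mm [ 7.   5.9 87.6] twist [-0.001  0.002 -0.038]
```

```bash
python3 -m pendant '[{"translation":[7,6,0],"twist":[0,0,-0.02],"grip":-1},{"translation":[0,0,10],"twist":[0,0,0],"grip":-1},{"translation":[0,0,15],"twist":[0,0,0],"grip":-1},{"translation":[0,0,15],"twist":[0,0,0],"grip":-1},{"translation":[0,0,15],"twist":[0,0,0],"grip":-1},{"translation":[0,0,12],"twist":[0,0,0],"grip":-1},{"translation":[0,0,4],"twist":[0,0,0],"grip":-1},{"translation":[0,0,0],"twist":[0,0,0],"grip":-1},{"translation":[0,0,0],"twist":[0,0,0],"grip":-1},{"translation":[0,0,0],"twist":[0,0,0],"grip":-1}]' >/dev/null; python3 s.py; python3 g.py "[.5853,.05,.054]" 20
```

```text
t 36.6 pos [0.5858 0.0511 0.0644] yaw_y 19.07 tooltilt(xy of z) [-0.0008 -0.002 ] F [ 0.3 -0.3 -0.8] open 0.042
shift mm [-0.9 -0.9 10.4] twist [-0.001  0.002 -0.016]
```

```bash
python3 -m pendant '[{"translation":[-1,-1,4],"twist":[0,0,0],"grip":-1},{"translation":[0,0,3],"twist":[0,0,0],"grip":-1},{"translation":[0,0,1],"twist":[0,0,0],"grip":-1},{"translation":[0,0,1],"twist":[0,0,0],"grip":-1},{"translation":[0,0,1],"twist":[0,0,0],"grip":-1},{"translation":[0,0,0],"twist":[0,0,0],"grip":-1},{"translation":[0,0,0],"twist":[0,0,0],"grip":-1},{"translation":[0,0,0],"twist":[0,0,0],"grip":-1},{"translation":[0,0,0],"twist":[0,0,0],"grip":-1},{"translation":[0,0,0],"twist":[0,0,0],"grip":-1}]' >/dev/null; python3 s.py; python3 g.py "[.5853,.05,.054]" 20
```

```text
t 37.6 pos [0.587  0.0497 0.056 ] yaw_y 19.07 tooltilt(xy of z) [ 0.0035 -0.002 ] F [ 1.   0.1 -1.4] open 0.0417
shift mm [ 0.8 -1.5  2. ] twist [ 0.003  0.003 -0.016]
```

```bash
python3 -m pendant '[{"translation":[0,-1,2],"twist":[0,0,0],"grip":-1},{"translation":[0,0,0],"twist":[0,0,0],"grip":-1},{"translation":[0,0,0],"twist":[0,0,0],"grip":-1},{"translation":[0,0,0],"twist":[0,0,0],"grip":-0.05},{"translation":[0,0,0],"twist":[0,0,0],"grip":0.05},{"translation":[0,0,0],"twist":[0,0,0],"grip":0.16},{"translation":[0,0,0],"twist":[0,0,0],"grip":0.16},{"translation":[0,0,0],"twist":[0,0,0],"grip":0.16},{"translation":[0,0,0],"twist":[0,0,0],"grip":0.16},{"translation":[0,0,0],"twist":[0,0,0],"grip":0.16}]' >/dev/null; python3 s.py
python3 -m pendant '[{"translation":[0,0,-8],"twist":[0,0,0],"grip":0.16},{"translation":[0,0,-20],"twist":[0,0,0],"grip":0.16},{"translation":[0,0,-30],"twist":[0,0,0],"grip":0.16},{"translation":[0,0,-40],"twist":[0,0,0],"grip":0.16},{"translation":[0,0,-30],"twist":[0,0,0],"grip":0.16},{"translation":[-40,0,-20],"twist":[0,0,0],"grip":0.16},{"translation":[-45,-20,0],"twist":[0,0,0],"grip":0.16},{"translation":[-45,-20,0],"twist":[0,0,0],"grip":0.16},{"translation":[-45,-20,0],"twist":[0,0,0],"grip":0.16},{"translation":[-45,-20,0],"twist":[0,0,0],"grip":0.16}]' >/dev/null; python3 s.py
python3 - <<'E'
from h import *
for n in("top","side"):
    p,P=cloud(n);hsv=cv2.cvtColor(p,cv2.COLOR_RGB2HSV)
    if n=="top": q=p
    m=box(P,.52,.68,-.07,.09,.055,.095)&(hsv[...,1]>60)&(hsv[...,0]<25)&(np.hypot(P[...,0]-.602,P[...,1]-.0115)<.08)
    _,L,S,C=cv2.connectedComponentsWithStats(m.astype(np.uint8))
    for j in range(1,len(S)):
        if S[j,4]>15: print(n,circ(L==j,P),np.nanmax(P[L==j][:,2]))
    m=box(P,.38,.53,.43,.53,.012,.033)&(p[...,0]>100);print("peb",rect(m,P))
    m=box(P,.3,.6,.2,.45,.012,.035)&(p.min(-1)>130);print("lid",circ(m,P))
cv2.imwrite("pics/t9.png",cv2.resize(q[80:290,80:350],None,fx=2.8,fy=2.8)[:,:,::-1])
E
```

```text
t 38.6 pos [0.5863 0.0493 0.0542] yaw_y 19.07 tooltilt(xy of z) [ 0.0041 -0.002 ] F [0.1 0.2 0.5] open 0.0539
t 39.6 pos [ 0.5838 -0.1845  0.216 ] yaw_y 19.75 tooltilt(xy of z) [ 0.0099 -0.003 ] F [0.3 0.3 0.3] open 0.0537
top (array([0.6422, 0.0061]), 0.0207, 155) 0.08866621854576906
top (array([0.5858, 0.0487]), 0.0208, 160) 0.08821733139052612
top (array([ 0.5722, -0.0216]), 0.0199, 153) 0.0878325143354014
peb [0.4551 0.4771 0.0809 0.0498 3.726 ]
lid (array([0.4401, 0.3311]), 0.0899, 2711)
side (array([0.6379, 0.0106]), 0.0199, 107) 0.0873110757371598
side (array([ 0.5704, -0.0171]), 0.0193, 104) 0.0865385573752433
side (array([0.5809, 0.0523]), 0.0193, 61) 0.08856867727540807
peb [0.4514 0.4822 0.0798 0.0505 1.1817]
lid (array([0.4372, 0.3308]), 0.0908, 2675)
```

View pics/t9.png

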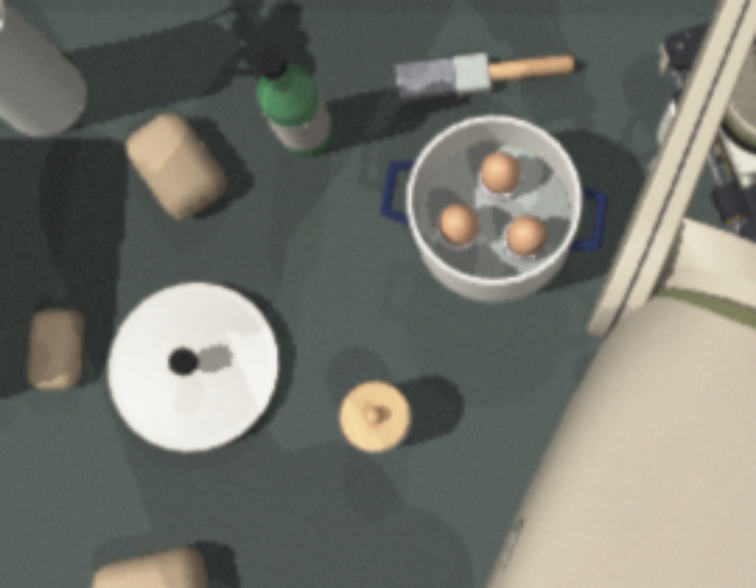

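The picture shows the three eggs standing in the pan at (500,173), (460,224) and (525,236). The lid is on the mat at (193,365) and the pebble is off it at (55,348). The tool is clear, so I'll hand in.

```bash
python3 -c "
from plant import robot
print(robot.close_job())"; python3 s.py
```

```text
the job is handed in; nothing more can be done
None
the job is handed in; nothing more can be done
```

The egg pan is ready and I handed the job in at about 39.7 s of the 72 s. No verdict comes back, so what follows rests on my own last checks. I slid the pebble off the mat in +y, moved the lid onto the mat by its knob, and placed egg_a in pocket2 and egg_b in pocket1.

Last checks, all within the limits given:
- **Pebble:** about 148 mm from the mat's centre.
- **Lid:** flat on the mat, about 5 mm off centre and about 0.015 rad from level (fitted after release from the top view).
- **Eggs:** all three stand in their cups within about 4 mm of the axes in the top view, with tops at 88 mm (85 expected). I judged them upright from the picture and did not measure their tilt.
- **Bystanders:** the brush, soap and salt pot look unmoved in the last picture. The mug and timer were hidden behind the arm there; the tool never went near them at their height.

The only disagreement was that the side camera read positions up to about 6 mm off the top camera, including for egg_c, which I never touched. I took that as calibration and depth bias.

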